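# Swap the blown relay modules in a vehicle relay box

## Task

Swing the relay box's cover fully open, pull out every blown (grey-beige, scorched) module and put it in the yellow scrap tray, then draw each new blue module straight up out of the light white stand, without tipping or lifting the stand, and press it fully home, flush, in a free bay of the box. Any free bay will do. When all are in, shut the cover completely; leave the stand upright and the battery meter and the orange fuse carton where they are.

Things in the scene. Friction and masses are not known exactly. Their poses are not given: they have to be found in the camera images.
- relay_box: Relay box, fixed: black body 130 x 208 mm (x, y) on a plywood board 150 x 236 x 9 mm; its deck (top of the body, 67 mm above the desk) has three bays in a row along y, 64 mm apart. 108 mm tall with the cover shut. Origin: centre of the board's underside; x points away from the robot, to the hinge; y along the bays.
- cover (a joint): Grey hinged cover, a shell 41 mm deep over the deck: rad, 0 shut, growing as its front edge swings up and back, stop at 1.85 (just past upright). A stiff hinge (0.2 N m) keeps it where it is left. Shut, 2 mm remain over the ribs of modules fully home, so it does not shut over one that stands proud. May start a little ajar.
- hinge (a point): Middle of the cover's hinge axis (the y axis of this point), at the deck's far edge, 67 mm above the desk; axes as relay_box. Does not turn with the cover.
- tab (a point): On the red pull tab, which sticks out 42 mm from the middle of the cover's front wall, 18 mm wide (y), 10 thick (z). Point: 16 mm from the free end, 26 from the wall; cover shut, 158 mm to -x and 30 mm above the hinge. Turns with the cover. Pinched across its width (y), it pivots between the fingers, so a gripper pointing down can lead it all along its arc.
- stand: Light free-standing white rack, 0.16 kg, 52 x 214 mm (x, y), 40 mm tall: a 4 mm floor plate, end walls and a top plate with three slots in a row along y, 64 mm apart, each 31 x 59 mm. Origin: centre of its underside; z up. Loose: it tips or slides if a module is pulled askew.
- scrap_tray: Yellow open tray, loose, 136 x 200 mm (x, y), 42 mm tall, walls and floor 3 mm, empty at the start. Origin: centre of its underside. Modules may stand or lie in it.
- bay1 (a point): Bay 1: centre of its mouth, level with the deck; axes as relay_box. 33 x 61 mm (x, y), 3 mm chamfer, 50 mm deep: a module fully home has its shoulder flush with the deck, its grip point 23 mm above this point. It drops in freely for about 24 mm; then a sprung contact in the far wall grips it: 5 to 15 N pushes it home, and it stays where it is left.
- bay2 (a point): Bay 2: centre of its mouth, level with the deck; axes as relay_box. 33 x 61 mm (x, y), 3 mm chamfer, 50 mm deep: a module fully home has its shoulder flush with the deck, its grip point 23 mm above this point. It drops in freely for about 24 mm; then a sprung contact in the far wall grips it: 5 to 15 N pushes it home, and it stays where it is left.
- bay3 (a point): Bay 3: centre of its mouth, level with the deck; axes as relay_box. 33 x 61 mm (x, y), 3 mm chamfer, 50 mm deep: a module fully home has its shoulder flush with the deck, its grip point 23 mm above this point. It drops in freely for about 24 mm; then a sprung contact in the far wall grips it: 5 to 15 N pushes it home, and it stays where it is left.
- new1_grip (a point): A new (blue) relay module: body 28 x 56 x 50 mm (x, y, z), on top a grip rib 14 (x) x 36 (y) x 36 mm tall, a level shoulder round it; 86 mm tall, 0.11 kg. Point: on its axis in the rib, 73 mm above the underside, 23 above the shoulder; z up, y along the rib. May be absent. At the start it stands loose in a slot of the stand, underside 4 mm above the desk.
- new2_grip (a point): A new (blue) relay module: body 28 x 56 x 50 mm (x, y, z), on top a grip rib 14 (x) x 36 (y) x 36 mm tall, a level shoulder round it; 86 mm tall, 0.11 kg. Point: on its axis in the rib, 73 mm above the underside, 23 above the shoulder; z up, y along the rib. May be absent. At the start it stands loose in a slot of the stand, underside 4 mm above the desk.
- new3_grip (a point): A new (blue) relay module: body 28 x 56 x 50 mm (x, y, z), on top a grip rib 14 (x) x 36 (y) x 36 mm tall, a level shoulder round it; 86 mm tall, 0.11 kg. Point: on its axis in the rib, 73 mm above the underside, 23 above the shoulder; z up, y along the rib. May be absent. At the start it stands loose in a slot of the stand, underside 4 mm above the desk.
- old1_grip (a point): A blown (grey-beige, scorched) relay module: body 28 x 56 x 50 mm (x, y, z), on top a grip rib 14 (x) x 36 (y) x 36 mm tall, a level shoulder round it; 86 mm tall, 0.11 kg. Point: on its axis in the rib, 73 mm above the underside, 23 above the shoulder; z up, y along the rib. May be absent. At the start it is plugged home in a bay; 5 to 10 N pulls it straight up.
- old2_grip (a point): A blown (grey-beige, scorched) relay module: body 28 x 56 x 50 mm (x, y, z), on top a grip rib 14 (x) x 36 (y) x 36 mm tall, a level shoulder round it; 86 mm tall, 0.11 kg. Point: on its axis in the rib, 73 mm above the underside, 23 above the shoulder; z up, y along the rib. May be absent. At the start it is plugged home in a bay; 5 to 10 N pulls it straight up.
- old3_grip (a point): A blown (grey-beige, scorched) relay module: body 28 x 56 x 50 mm (x, y, z), on top a grip rib 14 (x) x 36 (y) x 36 mm tall, a level shoulder round it; 86 mm tall, 0.11 kg. Point: on its axis in the rib, 73 mm above the underside, 23 above the shoulder; z up, y along the rib. May be absent. At the start it is plugged home in a bay; 5 to 10 N pulls it straight up.
- battery_meter: Green battery meter, 26 x 78 x 64 mm, loose, standing at the back of the desk; origin at the centre of its underside. Leave it alone.
- fuse_carton: Orange card box of fuses, 34 x 70 x 90 mm, loose, standing at the back of the desk; origin at the centre of its underside. Leave it alone.
Things that resemble listed ones, but are neither listed nor needed, are in the scene too. What is shaped like the part that bears new3_grip but red is not meant.

How it is judged:
By the outcome, as a careful person would: the job done as asked, in the order asked, and still so for the second after the job is handed in, with the robot touching nothing.
Of new1, new2, new3 only 2 to 3 are there at a start; the rules pass over those that are not, and their reading is None.
Of old1, old2, old3 only 1 to 2 are there at a start; the rules pass over those that are not, and their reading is None.
At some moment in a run one of stand, scrap_tray may be knocked a few centimetres aside while the robot is not near it.
It also fails if it takes over 210 s, if anything falls off the work surface, if the arm or the gripper's body presses on something with over 40 N, if the wrist force passes 120 N, or if a joint passes its speed limit or range.

## Robot

A 7-joint arm with a two-finger parallel gripper is mounted at the origin on a cart in front of the work surface, level with it; the furniture and walls round the work are solid. World frame = base frame: x ahead of the robot, y to its left, z up, the work surface at z = 0. Lengths are in m, angles in rad, forces in N, time in s.
With the tool pointing down it reaches from about 0.425 to 0.925 m from the base axis. Payload 6.8 kg.
Tool frame: the origin (TCP) lies midway between the tips of the shut fingers; the grasp point (between the pads) lies 19 mm behind it; z points along the fingers, y is the line along which they close (so a half turn about z gives the same grasp; the last joint's range is limited). The gripper opens to 88 mm and grips with 3 to 60 N. Pads are 20 mm wide; open, the fingers measure 115 mm over their backs; the gripper's body (75 mm by 178 mm) begins 61 mm behind the grasp point.
Start: joints at [-1.364, 0.477, 0.022, 1.555, -0.011, 1.109, -0.083], TCP at [0.209, 0.642, 0.223] pointing down, gripper open.
Joint ranges: [-2.96, 2.96], [-0.34, 2.1], [-1.41, 1.46], [0.24, 2.44], [-1.37, 4.51], [0.17, 1.92], [-2.96, 2.96]. Speed limits (rad/s): [2.39, 2.39, 3.14, 3.14, 3.14, 3.14, 3.14].

## Interface

Orientations are given as a unit quaternion [x, y, z, w].
In Python, from station import bot gives the robot as it stands. The module is installed in compiled form; this text tells all that it offers.
- The arm moves only by the tool jog_arm, never from a script. Its argument "increments" is a list of rows, each an object with "gripper": the opening, from 0 (shut) to 1 (fully open); "xyz": the shift along the world's x, y, z in cm, a list of three; "spin": the turn about the world's z in rad. In form: [{"gripper": gripper, "xyz": [tx, ty, tz], "spin": spin}, ...]. A call has 1 to 12 rows; each row is the pose to reach, as a shift and turn from the pose commanded when the call began; what a row does not reach only later rows make up. A row lasts 1/10 s, in which the tool goes at most 50 mm and 8.59 degrees, less where a joint would pass 70% of its speed; a pose out of reach is approached as far as the arm can. A call with a gripper value outside its range is refused whole. The fingers move at their own pace and stop on an object; "newtons" is the grip in N (left out, the last holds). Time passes only in rows, so rows that repeat a pose let the fingers close. It gives the time, the measured TCP pose, the force, the opening and the grip force at its end, in the units of the state.
- bot.get_state(): the state, without advancing time (a new reading comes with each control period).
- bot.snapshot(name): name is "scene" or "top" or "wrist"; returns a dict with "frame" (384x512x3 uint8, red, green, blue), "mtx" (3x3 intrinsics, pixels), "R" (3x3) and "t" (3): a world point X has camera coordinates R X + t. Camera axes: x right, y down, z forward; pixel columns grow to the right and rows downward; lengths in m; the calibration is good to about 2 mm. A picture is of the moment at which its call begins. There is no depth.
- bot.finish_job(): hands the job in; it is judged then, once.
The state is a dict: "time_s": time; "joint_positions": joint angles; "joint_velocities": joint speeds; "joint_torque": joint torques, N m; "eef_pos": TCP position; "ee_rot": TCP orientation; "force": force on the tool from outside, world axes, zero at the start; "ft_torque": the same for the moment, N m; "gripper_width": opening from 0.0 (shut) to 1.0 (fully open); "grasp_force": force on a finger pad.
Only numpy, scipy, OpenCV 4.12 (cv2) and the standard library are available. Lean on these libraries where they do the work, as an engineer would, in place of code of your own. Each camera call takes 0.05 s, during which the arm holds its last target. There are 200 camera calls.

## Working session

There is one attempt and no reset: what is moved stays moved. The work goes in short steps, Python scripts to look and compute and a tool call to move; the robot and the scene stay as the last step left them, time stands still between calls to the robot, and variables do not carry over. Pictures are saved under pics/ and viewed, at most 16 in all, crops included, and the job is handed in when it is done.

Besides the shell and the picture viewer there is one more tool, called after ">>>" by a JSON object that holds its "fn" and its "kwargs". jog_arm: Moves the arm, as the interface text tells. Its arguments: {"type":"object","properties":{"increments":{"type":"array"},"newtons":{"type":"number"}},"required":["increments"]}

```bash
mkdir -p pics; cat > h.py <<'E'
import numpy as np, cv2
from station import bot
def snap(name, fn, crop=None, scale=1):
    s=bot.snapshot(name); np.savez('pics/'+fn+'.npz',**{k:np.array(s[k]) for k in('frame','mtx','R','t')})
    im=s['frame'][:,:,::-1]
    if crop: im=im[crop[1]:crop[3],crop[0]:crop[2]]
    cv2.imwrite('pics/'+fn+'.png',cv2.resize(im,None,fx=scale,fy=scale,interpolation=cv2.INTER_CUBIC))
    return s
def w(fn,u,v,z):
    s=np.load('pics/'+fn+'.npz'); R,t=s['R'],s['t']
    d=R.T@np.linalg.inv(s['mtx'])@np.array([u,v,1.]); c=-R.T@t
    return c+d*(z-c[2])/d[2]
def px(fn,X):
    s=np.load('pics/'+fn+'.npz'); p=s['mtx']@(s['R']@np.array(X)+s['t']); return p[:2]/p[2]
def crop(fn,out,c,scale):
    im=np.load('pics/'+fn+'.npz')['frame'][:,:,::-1][c[1]:c[3],c[0]:c[2]]
    cv2.imwrite('pics/'+out+'.png',cv2.resize(im,None,fx=scale,fy=scale,interpolation=cv2.INTER_CUBIC))
E
python3 - <<'E'
from h import *
for n in('scene','top'):
    s=snap(n,n+'0',scale=1.5); print(n,-s['R'].T@s['t'])
st=bot.get_state(); print(st['eef_pos'],st['ee_rot'],st['force'],st['time_s'])
E
```

```text
scene [ 0.07446139 -0.94429006  1.15088695]
top [ 0.39919287 -0.04343422  1.04051229]
[0.20883394 0.64135213 0.22180878] [ 1.56721207e-01  9.87642575e-01 -7.76072155e-04 -7.02963971e-05] [ 0.89644423 -0.27589066  0.23403092] 0.1
```

View pics/top0.png

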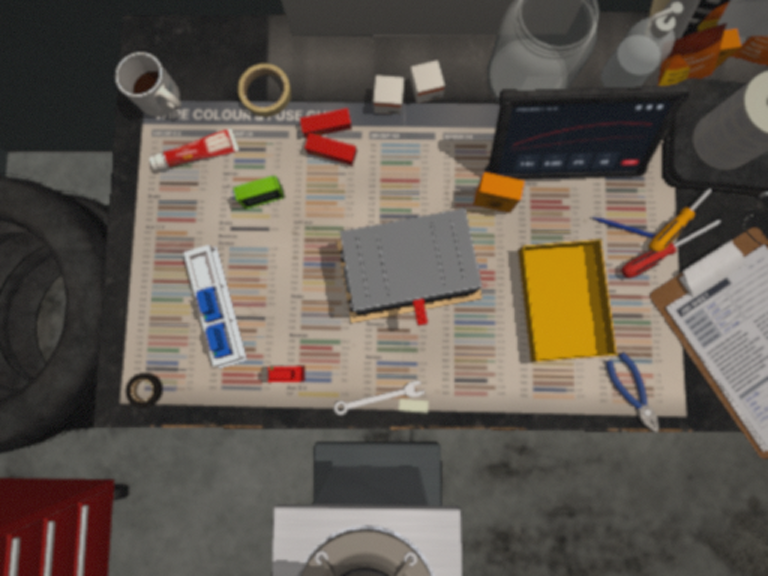

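View pics/scene0.png

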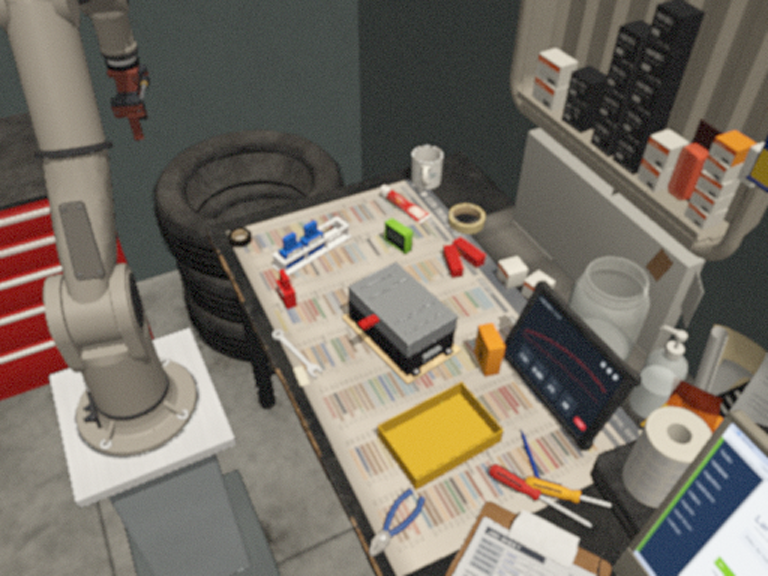

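The pictures show, in the 768-wide top view, the box at (410,262) with its red tab at (420,311). The stand is at (213,306) with two blue modules at (208,303) and (219,340), its third slot (200,268) empty, and the tray is at (567,300). The red module-like thing at (286,374) is the decoy; the two blue ones in the stand are meant. I'll confirm with enlarged crops.

```bash
python3 - <<'E'
from h import *
a=np.load('pics/top0.npz')['frame'][:,:,::-1]
A=cv2.resize(a[155:255,110:190],None,fx=6,fy=6,interpolation=cv2.INTER_CUBIC)[:, :]
B=cv2.resize(a[135:225,220:330],None,fx=6,fy=6,interpolation=cv2.INTER_CUBIC)
cv2.imwrite('pics/c1.png',cv2.resize(A,None,fx=1,fy=1)); cv2.imwrite('pics/c2.png',B)
E
```

```text
(no output)
```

View pics/c1.png

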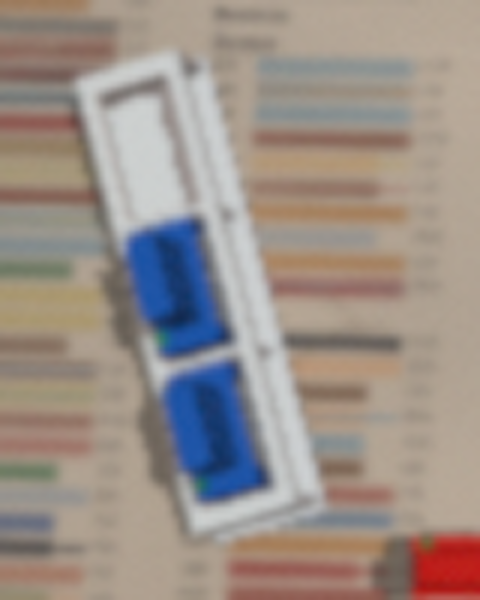

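View pics/c2.png

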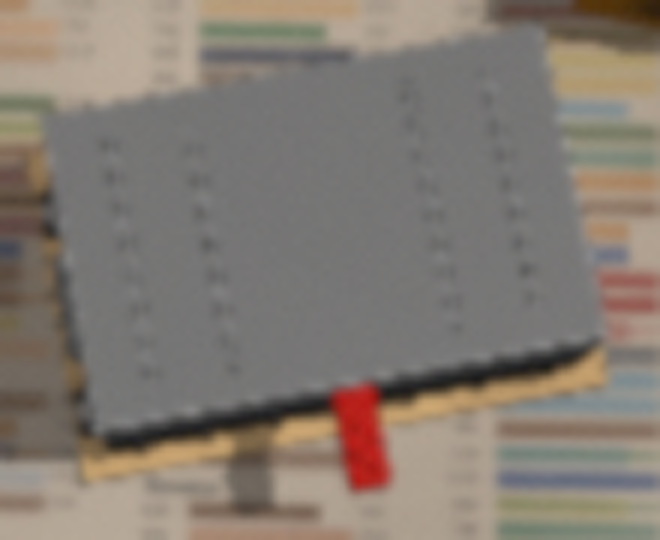

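```bash
cat >> h.py <<'E'
def pts(fn,ox,oy,k,lst,z): return np.array([w(fn,ox+u/k-.4,oy+v/k-.4,z) for u,v in lst])
E
python3 - <<'E'
from h import *
np.set_printoptions(precision=4,suppress=True)
def rep(n,p):
    print(n); print(p[:,:2]); 
    for i in range(len(p)-1): d=p[i+1]-p[i]; print('  len',np.linalg.norm(d),'ang',np.arctan2(d[1],d[0]))
rep('board front L,R',pts('top0',220,135,6,[(83,482),(605,385)],.009))
rep('cover',pts('top0',220,135,6,[(42,118),(542,25),(605,345),(92,440)],.108))
rep('tab end/wall',pts('top0',220,135,6,[(371,488),(355,388)],.097))
rep('stand z.04',pts('top0',110,155,6,[(75,82),(180,50),(298,505),(192,540)],.04))
rep('rib tops .09',pts('top0',110,155,6,[(160,275),(198,425)],.09))
rep('tray rim',pts('top0',0,0,1.5,[(520,247),(602,240),(615,353),(535,362)],.042))
print(np.array([bot.get_state()['eef_pos']]))
E
```

```text
board front L,R
[[ 0.4667  0.0306]
 [ 0.5102 -0.1989]]
  len 0.2336246287715934 ang -1.3831343536170504
cover
[[ 0.608   0.042 ]
 [ 0.6467 -0.1611]
 [ 0.5156 -0.1843]
 [ 0.4769  0.0201]]
  len 0.20679697289924226 ang -1.3826184032167583
  len 0.13308782940289404 ang -2.9669630846689925
  len 0.20802803961995558 ang 1.7578751364056004
tab end/wall
[[ 0.459  -0.0914]
 [ 0.4992 -0.0851]]
  len 0.040772787464469405 ang 0.15405918297252796
stand z.04
[[0.5857 0.322 ]
 [0.5999 0.2765]
 [0.4031 0.217 ]
 [0.3882 0.2617]]
  len 0.0477193716759968 ang -1.2672076648066617
  len 0.20558902027071618 ang -2.8483630723488718
  len 0.04713901318451103 ang 1.8939927119590878
rib tops .09
[[0.496  0.2645]
 [0.4349 0.2461]]
  len 0.06383611403400878 ang -2.8494446931281248
tray rim
[[ 0.5965 -0.262 ]
 [ 0.6089 -0.4026]
 [ 0.4161 -0.4153]
 [ 0.4004 -0.2817]]
  len 0.14110794881209446 ang -1.4829675264606164
  len 0.1932065607335641 ang -3.0759615006311094
  len 0.13449844447638135 ang 1.6874966058280292
[[0.2088 0.6414 0.2218]]
```

>>> {"fn": "jog_arm", "kwargs": {"increments": [{"gripper": 1, "xyz": [26, -34, 2], "spin": 0.25}, {"gripper": 1, "xyz": [26, -34, 2], "spin": 0.25}, {"gripper": 1, "xyz": [26, -34, 2], "spin": 0.25}, {"gripper": 1, "xyz": [26, -34, 2], "spin": 0.25}, {"gripper": 1, "xyz": [26, -34, 2], "spin": 0.25}, {"gripper": 1, "xyz": [26, -34, 2], "spin": 0.25}, {"gripper": 1, "xyz": [26, -34, 2], "spin": 0.25}, {"gripper": 1, "xyz": [26, -34, 2], "spin": 0.25}, {"gripper": 1, "xyz": [26, -34, 2], "spin": 0.25}, {"gripper": 1, "xyz": [26, -34, 2], "spin": 0.25}]}}

```text
time_s: 1.1
eef_pos: [0.4721, 0.2967, 0.2427]
ee_rot: [0.037, 0.999, -0.001, 0.001]
force: [0.2, 0.2, 0.0]
gripper_width: 1.002
grasp_force: 0.0
```

>>> {"fn": "jog_arm", "kwargs": {"increments": [{"gripper": 1, "xyz": [0, -39, -1], "spin": 0.25}, {"gripper": 1, "xyz": [0, -39, -1], "spin": 0.25}, {"gripper": 1, "xyz": [0, -39, -1], "spin": 0.25}, {"gripper": 1, "xyz": [0, -39, -1], "spin": 0.25}, {"gripper": 1, "xyz": [0, -39, -1], "spin": 0.25}, {"gripper": 1, "xyz": [0, -39, -1], "spin": 0.25}, {"gripper": 1, "xyz": [0, -39, -1], "spin": 0.25}, {"gripper": 1, "xyz": [0, -39, -1], "spin": 0.25}, {"gripper": 1, "xyz": [0, -39, -1], "spin": 0.25}, {"gripper": 1, "xyz": [0, -39, -1], "spin": 0.25}]}}

```text
time_s: 2.1
eef_pos: [0.4689, -0.0877, 0.2324]
ee_rot: [-0.092, 0.996, 0.0, -0.0]
force: [-0.1, -0.2, -0.2]
gripper_width: 1.0
grasp_force: 0.0
```

```bash
python3 - <<'E'
from h import *
s=snap('wrist','w1',scale=1.4); print(-s['R'].T@s['t'])
st=bot.get_state(); q=st['ee_rot']; print(st['eef_pos'],q,2*np.arctan2(q[1],q[0])-np.pi/2,st['force'],st['time_s'],px('w1',[.4707,-.0877,.102]))
E
```

```text
[ 0.38665881 -0.10388148  0.39450207]
[ 0.46902371 -0.08660265  0.2324249 ] [-9.31878277e-02  9.95648461e-01  3.46933953e-04 -2.24413119e-04] 1.7574428046056476 [-0.66093418  0.84654433  0.34548189] 2.15 [256.94902501 177.43798861]
```

View pics/w1.png

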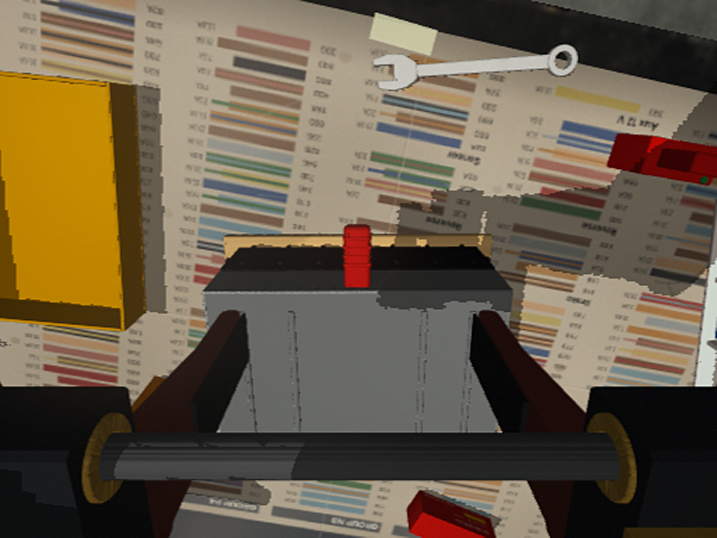

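The wrist view shows the cover nearly shut, the tab from (357,226) at its end to (357,288) at the wall, centred between the fingers.

```bash
python3 - <<'E'
from h import *
for z in(.097,.102,.107): print(z,pts('w1',0,0,1.4,[(357,226),(357,285)],z))
print(pts('w1',0,0,1.4,[(206,292),(512,290)],.108))
print(pts('w1',0,0,1.4,[(226,236),(490,234)],.009))
h=np.array([.626,-.0586,.067]);c,s=np.cos(.185),np.sin(.185)
for th in np.arange(0,1.95,.15):
    a=.1876+th; d=-.1608*np.cos(a); print(round(th,2),(np.array([h[0]+d*c-.0,h[1]+d*s,h[2]+.1608*np.sin(a)-.019])*100).round(1))
E
```

```text
0.097 [[ 0.45684233 -0.0925075   0.097     ]
 [ 0.49819136 -0.08488923  0.097     ]]
0.102 [[ 0.45566279 -0.09269866  0.102     ]
 [ 0.49631688 -0.08520842  0.102     ]]
0.107 [[ 0.45448324 -0.09288981  0.107     ]
 [ 0.49444239 -0.08552762  0.107     ]]
[[ 0.51758619 -0.18454598  0.108     ]
 [ 0.47856589  0.01737539  0.108     ]]
[[ 0.50722363 -0.19965179  0.009     ]
 [ 0.46349162  0.02578665  0.009     ]]
0.0 [47.1 -8.8  7.8]
0.15 [47.7 -8.7 10.1]
0.3 [48.6 -8.5 12.3]
0.45 [49.9 -8.2 14.4]
0.6 [51.4 -7.9 16.2]
0.75 [53.2 -7.6 17.8]
0.9 [55.3 -7.2 19. ]
1.05 [57.4 -6.8 20. ]
1.2 [59.7 -6.4 20.6]
1.35 [62.1 -6.  20.9]
1.5 [64.4 -5.5 20.8]
1.65 [66.8 -5.1 20.3]
1.8 [69.  -4.7 19.5]
```

>>> {"fn": "jog_arm", "kwargs": {"increments": [{"gripper": 1, "xyz": [0.2, -0.1, -5], "spin": 0}, {"gripper": 1, "xyz": [0.2, -0.1, -10], "spin": 0}, {"gripper": 1, "xyz": [0.2, -0.1, -14], "spin": 0}, {"gripper": 1, "xyz": [0.2, -0.1, -15.4], "spin": 0}, {"gripper": 1, "xyz": [0.2, -0.1, -15.4], "spin": 0}, {"gripper": 0, "xyz": [0.2, -0.1, -15.4], "spin": 0}, {"gripper": 0, "xyz": [0.2, -0.1, -15.4], "spin": 0}, {"gripper": 0, "xyz": [0.2, -0.1, -15.4], "spin": 0}, {"gripper": 0, "xyz": [0.2, -0.1, -15.4], "spin": 0}, {"gripper": 0, "xyz": [0.2, -0.1, -15.4], "spin": 0}, {"gripper": 0, "xyz": [0.2, -0.1, -15.4], "spin": 0}, {"gripper": 0, "xyz": [0.2, -0.1, -15.4], "spin": 0}], "newtons": 15}}

```text
time_s: 3.35
eef_pos: [0.471, -0.0892, 0.0788]
ee_rot: [-0.092, 0.996, 0.0, 0.0]
force: [-0.1, 0.7, 1.1]
gripper_width: 0.404
grasp_force: 0.0
```

>>> {"fn": "jog_arm", "kwargs": {"increments": [{"gripper": 0, "xyz": [0, 0, 0], "spin": 0}, {"gripper": 0, "xyz": [0, 0, 0], "spin": 0}, {"gripper": 0, "xyz": [0, 0, 0], "spin": 0}, {"gripper": 0, "xyz": [0, 0, 0], "spin": 0}, {"gripper": 0, "xyz": [0, 0, 0], "spin": 0}]}}

```text
time_s: 3.85
eef_pos: [0.4709, -0.0887, 0.0786]
ee_rot: [-0.093, 0.996, 0.0, -0.0]
force: [-1.0, 3.4, 0.0]
gripper_width: 0.204
grasp_force: 15.0
```

>>> {"fn": "jog_arm", "kwargs": {"increments": [{"gripper": 0, "xyz": [0.2, 0.0, 1.2], "spin": 0}, {"gripper": 0, "xyz": [0.6, 0.1, 2.3], "spin": 0}, {"gripper": 0, "xyz": [1.0, 0.2, 3.4], "spin": 0}, {"gripper": 0, "xyz": [1.5, 0.3, 4.5], "spin": 0}, {"gripper": 0, "xyz": [2.1, 0.4, 5.5], "spin": 0}, {"gripper": 0, "xyz": [2.8, 0.5, 6.6], "spin": 0}, {"gripper": 0, "xyz": [3.5, 0.7, 7.5], "spin": 0}, {"gripper": 0, "xyz": [4.3, 0.9, 8.4], "spin": 0}, {"gripper": 0, "xyz": [5.2, 1.0, 9.2], "spin": 0}, {"gripper": 0, "xyz": [6.1, 1.2, 10.0], "spin": 0}, {"gripper": 0, "xyz": [7.1, 1.4, 10.7], "spin": 0}, {"gripper": 0, "xyz": [8.2, 1.6, 11.3], "spin": 0}]}}

```text
time_s: 5.05
eef_pos: [0.5532, -0.0729, 0.1921]
ee_rot: [-0.092, 0.996, 0.0, -0.001]
force: [-2.6, 4.1, -2.6]
gripper_width: 0.207
grasp_force: 15.0
```

>>> {"fn": "jog_arm", "kwargs": {"increments": [{"gripper": 0, "xyz": [1.0, 0.2, 0.5], "spin": 0}, {"gripper": 0, "xyz": [2.1, 0.4, 1.0], "spin": 0}, {"gripper": 0, "xyz": [3.2, 0.6, 1.3], "spin": 0}, {"gripper": 0, "xyz": [4.4, 0.8, 1.6], "spin": 0}, {"gripper": 0, "xyz": [5.6, 1.0, 1.8], "spin": 0}, {"gripper": 0, "xyz": [6.8, 1.2, 1.9], "spin": 0}, {"gripper": 0, "xyz": [9.1, 1.7, 1.8], "spin": 0}, {"gripper": 0, "xyz": [11.5, 2.1, 1.3], "spin": 0}, {"gripper": 0, "xyz": [12.6, 2.3, 0.9], "spin": 0}, {"gripper": 0, "xyz": [13.7, 2.5, 0.5], "spin": 0}, {"gripper": 0, "xyz": [14.4, 2.6, 0.1], "spin": 0}, {"gripper": 0, "xyz": [14.6, 2.7, 0.0], "spin": 0}]}}

```text
time_s: 6.25
eef_pos: [0.7024, -0.0445, 0.1935]
ee_rot: [-0.093, 0.996, 0.0, 0.003]
force: [-0.8, 5.1, 5.9]
gripper_width: 0.205
grasp_force: 15.0
```

>>> {"fn": "jog_arm", "kwargs": {"increments": [{"gripper": 0, "xyz": [0.3, 0.05, -0.1], "spin": 0}, {"gripper": 0, "xyz": [0.3, 0.05, -0.1], "spin": 0}]}}

```text
time_s: 6.45
eef_pos: [0.7048, -0.044, 0.1923]
ee_rot: [-0.093, 0.996, 0.0, 0.003]
force: [1.1, 5.8, 2.6]
gripper_width: 0.204
grasp_force: 15.0
```

>>> {"fn": "jog_arm", "kwargs": {"increments": [{"gripper": 0, "xyz": [0.5, 0.1, -0.3], "spin": 0}, {"gripper": 0, "xyz": [0.7, 0.1, -0.4], "spin": 0}, {"gripper": 0, "xyz": [0.7, 0.1, -0.4], "spin": 0}]}}

```text
time_s: 6.75
eef_pos: [0.7096, -0.0431, 0.1896]
ee_rot: [-0.093, 0.996, 0.001, 0.0]
force: [-10.9, 7.0, 13.9]
gripper_width: 0.204
grasp_force: 15.0
```

>>> {"fn": "jog_arm", "kwargs": {"increments": [{"gripper": 0.4, "xyz": [0, 0, 0], "spin": 0}, {"gripper": 0.4, "xyz": [0, 0, 0], "spin": 0}, {"gripper": 0.4, "xyz": [0, 0, 0], "spin": 0}, {"gripper": 0.5, "xyz": [-1, 0, 5], "spin": 0}, {"gripper": 0.6, "xyz": [-5, -0.5, 8], "spin": 0}, {"gripper": 0.6, "xyz": [-10, -1, 10], "spin": 0}, {"gripper": 0.6, "xyz": [-15, -2, 12], "spin": 0}, {"gripper": 0.6, "xyz": [-17, -3, 12], "spin": -0.15}, {"gripper": 0.6, "xyz": [-17, -3, 12], "spin": -0.3}]}}

```text
time_s: 7.65
eef_pos: [0.5363, -0.0781, 0.3084]
ee_rot: [0.063, 0.998, 0.0, 0.001]
force: [0.1, 0.5, -0.4]
gripper_width: 0.601
grasp_force: 0.0
```

```bash
python3 - <<'E'
from h import *
s=snap('wrist','w2');snap('top','top1')
st=bot.get_state(); q=st['ee_rot']; print(st['eef_pos'],2*np.arctan2(q[1],q[0])-np.pi/2,st['force'],st['time_s'])
a=cv2.imread('pics/w2.png'); b=np.load('pics/top1.npz')['frame'][:,:,::-1]
cv2.imwrite('pics/m1.png',np.hstack([cv2.resize(a,(400,300)),cv2.resize(b,(400,300))]))
crop('top1','m2',(200,110,340,230),5)
E
```

```text
[ 0.53882236 -0.07573236  0.3074595 ] 1.4528509851923932 [0.7272023  0.43152194 0.00140007] 7.75
```

View pics/m1.png

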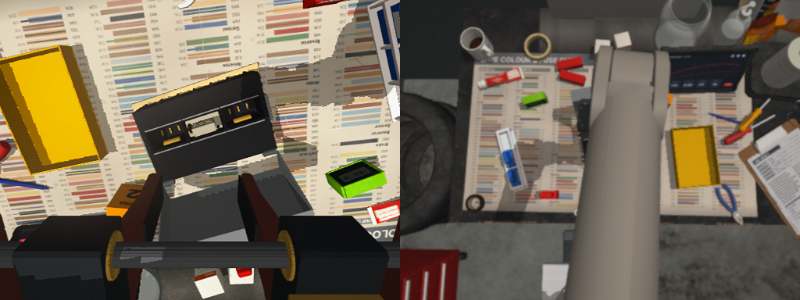

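The wrist view (left half) shows the cover open, one beige module in the middle bay at about (207,123), and free bays on both sides.

```bash
python3 - <<'E'
from h import *
crop('w2','c3',(165,75,365,235),4)
np.set_printoptions(precision=4,suppress=True)
c,s=np.cos(.185),np.sin(.185)
for n,y in(('bay+',.064),('mid',0),('bay-',-.064)):
    p=[.562-y*s,-.0705+y*c,.067]; print(n,p,(px('w2',p)-[165,75])*4)
E
```

```text
bay+ [np.float64(0.5502274218542054), np.float64(-0.007592079959665182), 0.067] [596.5391 316.9923]
mid [np.float64(0.562), np.float64(-0.0705), 0.067] [402.3688 377.2066]
bay- [np.float64(0.5737725781457947), np.float64(-0.1334079200403348), 0.067] [213.7182 435.7091]
```

View pics/c3.png

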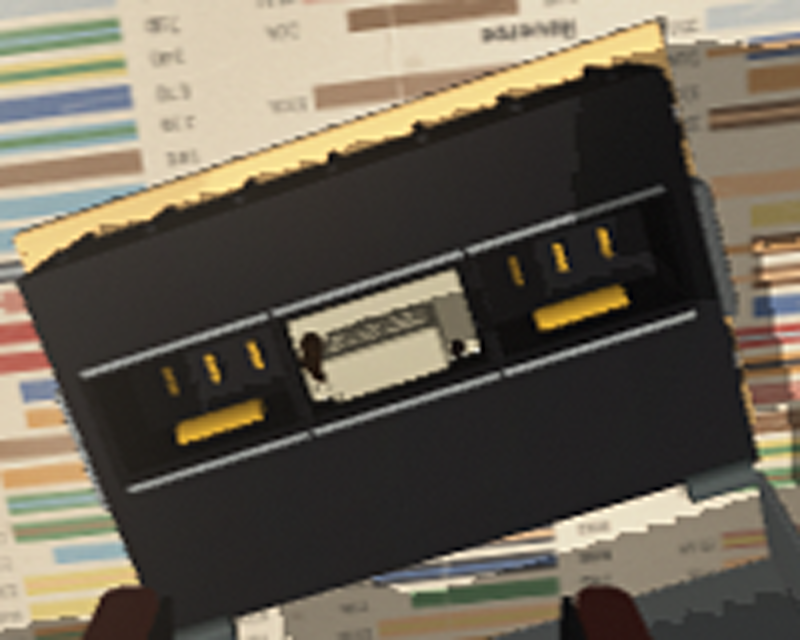

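```bash
python3 - <<'E'
from h import *
np.set_printoptions(precision=4,suppress=True)
p=pts('w2',165,75,4,[(285,320),(460,270),(483,355),(315,405)],.067)[:,:2]; print(p,p.mean(0))
q=pts('w2',165,75,4,[(82,375),(663,188),(695,313),(130,490)],.067)[:,:2]; print(q,q.mean(0),'ang',[np.arctan2(*(q[i]-q[j])[::-1]) for i,j in((1,0),(2,3))],np.linalg.norm(q[1]-q[0]))
d=pts('w2',165,75,4,[(20,280),(662,68),(758,465)],.067)[:,:2]; print('deck',d,np.linalg.norm(np.diff(d,axis=0),axis=1))
r=pts('w2',165,75,4,[(325,335),(445,300),(455,345),(330,385)],.103)[:,:2]; print('rib',r,r.mean(0))
E
```

```text
[[ 0.5383 -0.1054]
 [ 0.5294 -0.0491]
 [ 0.5574 -0.0447]
 [ 0.567  -0.0999]] [ 0.548  -0.0748]
[[ 0.5478 -0.1722]
 [ 0.5121  0.015 ]
 [ 0.5523  0.0227]
 [ 0.5882 -0.1641]] [ 0.5501 -0.0747] ang [np.float64(1.7591501631871374), np.float64(1.7606026005450366)] 0.19060224893429495
deck [[ 0.5153 -0.1856]
 [ 0.4768  0.0167]
 [ 0.6054  0.0406]] [0.2059 0.1308]
rib [[ 0.5365 -0.0913]
 [ 0.5306 -0.056 ]
 [ 0.5441 -0.0545]
 [ 0.5514 -0.0919]] [ 0.5406 -0.0734]
```

>>> {"fn": "jog_arm", "kwargs": {"increments": [{"gripper": 0.5, "xyz": [1.0, 0.1, -4], "spin": -1.27}, {"gripper": 0.5, "xyz": [1.0, 0.1, -8], "spin": -1.27}, {"gripper": 0.5, "xyz": [1.0, 0.1, -10], "spin": -1.27}, {"gripper": 0.5, "xyz": [1.0, 0.1, -12], "spin": -1.27}, {"gripper": 0.5, "xyz": [1.0, 0.1, -12], "spin": -1.27}, {"gripper": 0.5, "xyz": [1.0, 0.1, -12], "spin": -1.27}, {"gripper": 0.5, "xyz": [1.0, 0.1, -12], "spin": -1.27}, {"gripper": 0.5, "xyz": [1.0, 0.1, -12], "spin": -1.27}, {"gripper": 0.5, "xyz": [1.0, 0.1, -12], "spin": -1.27}, {"gripper": 0.5, "xyz": [1.0, 0.1, -12], "spin": -1.27}]}}

```text
time_s: 8.75
eef_pos: [0.5497, -0.0735, 0.1861]
ee_rot: [0.637, 0.771, -0.001, 0.0]
force: [-0.1, 0.0, -0.1]
gripper_width: 0.501
grasp_force: 0.0
```

```bash
python3 - <<'E'
from h import *
s=snap('wrist','w3',scale=1.5); st=bot.get_state(); q=st['ee_rot']; print(st['eef_pos'],2*np.arctan2(q[1],q[0])-np.pi/2,st['time_s'],st['joint_positions'])
print(px('w3',[.549,-.0745,.103])*1.5)
E
```

```text
[ 0.54957773 -0.07356229  0.18622018] 0.19129497841647414 8.8 [-0.48129268  0.36591806  0.6339155   1.91676532 -0.26368895  0.94241457
  0.46901794]
[383.49069767 286.50022855]
```

View pics/w3.png

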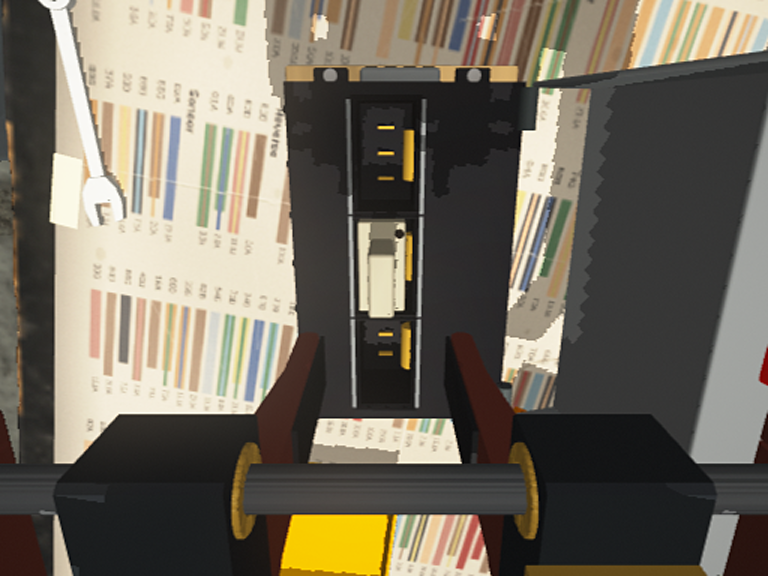

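The rib top is centred at (382,286), where predicted.

>>> {"fn": "jog_arm", "kwargs": {"increments": [{"gripper": 0.5, "xyz": [0, 0, -5], "spin": 0}, {"gripper": 0.5, "xyz": [0, 0, -9], "spin": 0}, {"gripper": 0.5, "xyz": [0, 0, -11.4], "spin": 0}, {"gripper": 0.4, "xyz": [0, 0, -11.4], "spin": 0}, {"gripper": 0, "xyz": [0, 0, -11.4], "spin": 0}, {"gripper": 0, "xyz": [0, 0, -11.4], "spin": 0}, {"gripper": 0, "xyz": [0, 0, -11.4], "spin": 0}, {"gripper": 0, "xyz": [0, 0, -11.4], "spin": 0}, {"gripper": 0, "xyz": [0, 0, -11.4], "spin": 0}, {"gripper": 0, "xyz": [0, 0, -11.4], "spin": 0}, {"gripper": 0, "xyz": [0, 0, -11.4], "spin": 0}, {"gripper": 0, "xyz": [0, 0, -11.4], "spin": 0}], "newtons": 35}}

```text
time_s: 10.0
eef_pos: [0.5486, -0.0738, 0.0733]
ee_rot: [0.638, 0.77, -0.0, -0.0]
force: [-4.5, 0.3, 6.0]
gripper_width: 0.16
grasp_force: 35.0
```

```bash
python3 - <<'E'
from h import *
print(px('w3',[.549,-.0745,.067])*1.5)
st=bot.get_state(); print(st['eef_pos'],st['gripper_width'],st['grasp_force'],st['force'])
E
```

```text
[383.60340452 267.06433848]
[ 0.54856162 -0.07381573  0.0732709 ] 0.16032206684208164 34.98027205467224 [-4.4604814   0.31657874  6.04521091]
```

>>> {"fn": "jog_arm", "kwargs": {"increments": [{"gripper": 0, "xyz": [0, 0, 1], "spin": 0}, {"gripper": 0, "xyz": [0, 0, 2], "spin": 0}, {"gripper": 0, "xyz": [0, 0, 3.5], "spin": 0}, {"gripper": 0, "xyz": [0, 0, 6], "spin": 0}, {"gripper": 0, "xyz": [0, 0, 9], "spin": 0}, {"gripper": 0, "xyz": [0, 0, 12], "spin": 0}, {"gripper": 0, "xyz": [-1, -4, 13], "spin": 0}, {"gripper": 0, "xyz": [-2, -8, 13], "spin": 0}, {"gripper": 0, "xyz": [-3, -12, 13], "spin": 0}, {"gripper": 0, "xyz": [-4, -16, 13], "spin": 0}, {"gripper": 0, "xyz": [-4, -20, 13], "spin": 0}, {"gripper": 0, "xyz": [-4, -24, 13], "spin": 0}]}}

```text
time_s: 11.2
eef_pos: [0.5095, -0.3155, 0.2047]
ee_rot: [0.638, 0.77, 0.001, 0.001]
force: [0.9, -0.1, -0.5]
gripper_width: 0.158
grasp_force: 35.0
```

```bash
python3 - <<'E'
from h import *
s=snap('wrist','w4'); snap('scene','s4'); st=bot.get_state(); print(st['eef_pos'],st['gripper_width'],st['force'],st['time_s'])
a=np.load('pics/w4.npz')['frame'][:,:,::-1]; b=np.load('pics/s4.npz')['frame'][:,:,::-1]
cv2.imwrite('pics/m4.png',np.hstack([cv2.resize(a,(400,300)),cv2.resize(b,(400,300))]))
E
```

```text
[ 0.50781423 -0.32063321  0.2051501 ] 0.15650600868569994 [-0.49693571  0.25721146 -0.55546095] 11.3
```

View pics/m4.png

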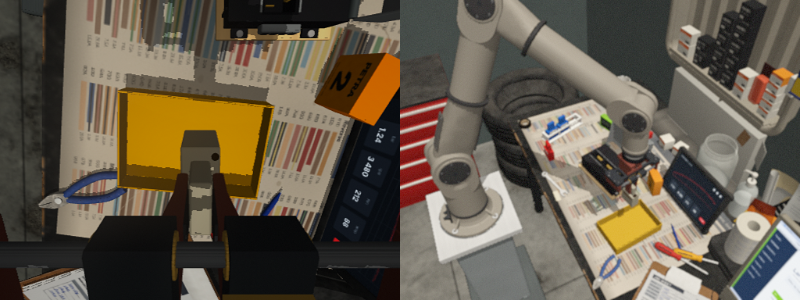

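The module is held above the tray, whose rim in the wrist picture (400-wide) spans (118,88)–(265,195).

```bash
python3 - <<'E'
from h import *
p=pts('w4',0,0,1/1.28,[(118,88),(273,105),(265,195),(118,185)],.042); print(p[:,:2],p.mean(0))
E
```

```text
[[ 0.39882969 -0.28214641]
 [ 0.59458636 -0.2670998 ]
 [ 0.6179804  -0.39344245]
 [ 0.41056002 -0.41594007]] [ 0.50548912 -0.33965718  0.042     ]
```

Tray centre is (0.505, −0.340), unchanged. Lower the module in.

>>> {"fn": "jog_arm", "kwargs": {"increments": [{"gripper": 0, "xyz": [-0.2, -2, -4], "spin": 0}, {"gripper": 0, "xyz": [-0.2, -2, -8], "spin": 0}, {"gripper": 0, "xyz": [-0.2, -2, -11], "spin": 0}, {"gripper": 0, "xyz": [-0.2, -2, -13], "spin": 0}, {"gripper": 0, "xyz": [-0.2, -2, -14], "spin": 0}, {"gripper": 0, "xyz": [-0.2, -2, -14.3], "spin": 0}, {"gripper": 0.5, "xyz": [-0.2, -2, -14.3], "spin": 0}, {"gripper": 0.5, "xyz": [-0.2, -2, -14.3], "spin": 0}, {"gripper": 0.5, "xyz": [-0.2, -2, -14.3], "spin": 0}, {"gripper": 0.5, "xyz": [-0.2, -2, -14.3], "spin": 0}, {"gripper": 0.5, "xyz": [-0.2, -2, -11], "spin": 0}, {"gripper": 0.5, "xyz": [-0.2, -2, -6], "spin": 0}]}}

```text
time_s: 12.5
eef_pos: [0.5054, -0.3323, 0.1415]
ee_rot: [0.638, 0.77, -0.001, -0.003]
force: [1.1, -0.0, 0.7]
gripper_width: 0.5
grasp_force: 0.0
```

>>> {"fn": "jog_arm", "kwargs": {"increments": [{"gripper": 0.5, "xyz": [-1, 2, 5], "spin": 0.14}, {"gripper": 0.5, "xyz": [-2, 6, 9], "spin": 0.28}, {"gripper": 0.5, "xyz": [-3, 11, 11], "spin": 0.42}, {"gripper": 0.5, "xyz": [-4, 16, 11], "spin": 0.56}, {"gripper": 0.5, "xyz": [-4.5, 21, 11], "spin": 0.7}, {"gripper": 0.5, "xyz": [-4.5, 26, 11], "spin": 0.84}, {"gripper": 0.5, "xyz": [-4.5, 31, 11], "spin": 0.98}, {"gripper": 0.5, "xyz": [-4.5, 36, 11], "spin": 1.12}, {"gripper": 0.5, "xyz": [-4.5, 41, 11], "spin": 1.26}, {"gripper": 0.5, "xyz": [-4.5, 46, 11], "spin": 1.4}, {"gripper": 0.5, "xyz": [-4.5, 51, 11], "spin": 1.54}, {"gripper": 0.5, "xyz": [-4.5, 56, 11], "spin": 1.67}]}}

```text
time_s: 13.7
eef_pos: [0.4618, 0.2126, 0.2533]
ee_rot: [-0.145, 0.989, 0.0, 0.001]
force: [0.3, -0.5, 0.5]
gripper_width: 0.503
grasp_force: 0.0
```

>>> {"fn": "jog_arm", "kwargs": {"increments": [{"gripper": 0.5, "xyz": [0, 2, -2], "spin": 0}, {"gripper": 0.5, "xyz": [0, 2, -2], "spin": 0}, {"gripper": 0.5, "xyz": [0, 2, -2], "spin": 0}]}}

```text
time_s: 14.0
eef_pos: [0.4619, 0.2299, 0.2326]
ee_rot: [-0.142, 0.99, -0.0, -0.0]
force: [0.8, -0.8, -0.2]
gripper_width: 0.499
grasp_force: 0.0
```

```bash
python3 - <<'E'
from h import *
s=snap('wrist','w5',scale=1.5); st=bot.get_state(); q=st['ee_rot'];print(st['eef_pos'],2*np.arctan2(q[1],q[0])-np.pi/2,st['gripper_width'],st['force'],st['time_s'],st['joint_positions'])
E
```

```text
[0.46238465 0.22924958 0.23309821] 1.8539074512068048 0.5002606316570787 [ 0.88015043 -0.4999375  -0.0224381 ] 14.05 [-0.72072738  0.20274611  0.16077604  1.92850455 -0.03725264  1.01329537
  1.31043656]
```

View pics/w5.png

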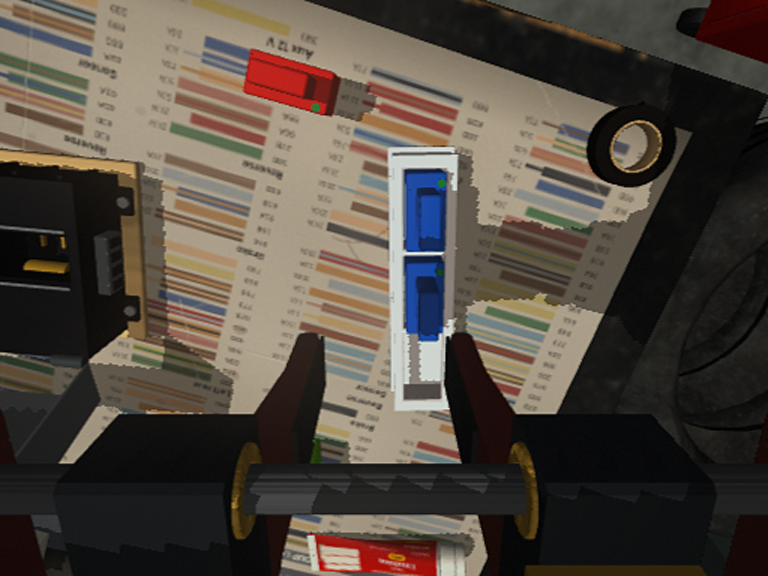

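```bash
python3 - <<'E'
from h import *
crop('w5','c5',(245,90,325,280),3)
crop('w5','c5',(250,90,320,240),4)
np.set_printoptions(precision=4,suppress=True)
for P in([.496,.2645,.09],[.435,.246,.09]): print('pred',px('w5',P)*1.5)
for l in([(388,152),(458,148),(445,410),(394,410)],):
    p=pts('w5',0,0,1.5,l,.04)[:,:2]; print(p,p.mean(0),np.linalg.norm(np.diff(p,axis=0),axis=1))
    for i,j in((3,0),(2,1)): print(np.arctan2(*(p[i]-p[j])[::-1]))
E
```

```text
pred [421.3916 319.5564]
pred [422.6531 225.9346]
[[0.4    0.2127]
 [0.3837 0.259 ]
 [0.5861 0.3167]
 [0.598  0.2761]] [0.4919 0.2662] [0.0491 0.2105 0.0423]
0.31003207835179125
0.27782942244932696
```

View pics/c5.png

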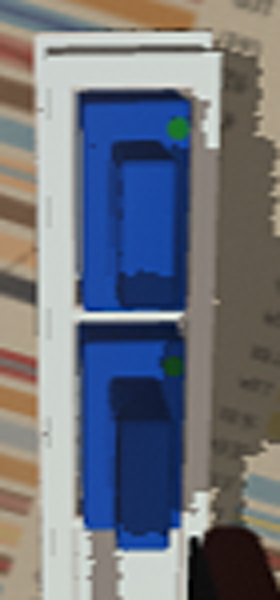

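```bash
python3 - <<'E'
from h import *
np.set_printoptions(precision=4,suppress=True)
for l in([(122,160),(180,160),(178,305),(118,305)],[(118,420),(172,420),(168,548),(118,548)]):
    p=pts('w5',250,90,4,l,.09)[:,:2]; print(p.mean(0),np.linalg.norm(np.diff(p,axis=0),axis=1))
for l in([(80,92),(190,98),(185,312),(82,308)],[(82,325),(185,325),(182,528),(82,528)]):
    p=pts('w5',250,90,4,l,.054)[:,:2]; print('sh',p.mean(0),np.linalg.norm(np.diff(p,axis=0),axis=1))
E
```

```text
[0.4313 0.25  ] [0.0135 0.0347 0.0144]
[0.4924 0.2683] [0.0133 0.0345 0.0127]
sh [0.431 0.249] [0.0282 0.0565 0.0277]
sh [0.4905 0.2676] [0.0278 0.0596 0.0284]
```

>>> {"fn": "jog_arm", "kwargs": {"increments": [{"gripper": 0.4, "xyz": [-3.1, 2.0, -3], "spin": 0.005}, {"gripper": 0.4, "xyz": [-3.1, 2.0, -6], "spin": 0.005}, {"gripper": 0.4, "xyz": [-3.1, 2.0, -10], "spin": 0.005}, {"gripper": 0.4, "xyz": [-3.1, 2.0, -12], "spin": 0.005}, {"gripper": 0.4, "xyz": [-3.1, 2.0, -12], "spin": 0.005}]}}

```text
time_s: 14.55
eef_pos: [0.4302, 0.2481, 0.1112]
ee_rot: [-0.143, 0.99, -0.001, -0.002]
force: [0.2, -0.4, -0.2]
gripper_width: 0.4
grasp_force: 0.0
```

```bash
python3 - <<'E'
from h import *
s=snap('wrist','w6'); st=bot.get_state(); q=st['ee_rot'];print(st['eef_pos'],2*np.arctan2(q[1],q[0])-np.pi/2)
E
```

```text
[0.43129729 0.24897138 0.11276239] 1.8582316398911605
```

>>> {"fn": "jog_arm", "kwargs": {"increments": [{"gripper": 0.4, "xyz": [0, 0, -3], "spin": 0}, {"gripper": 0.4, "xyz": [0, 0, -5.4], "spin": 0}, {"gripper": 0.4, "xyz": [0, 0, -5.4], "spin": 0}, {"gripper": 0, "xyz": [0, 0, -5.4], "spin": 0}, {"gripper": 0, "xyz": [0, 0, -5.4], "spin": 0}, {"gripper": 0, "xyz": [0, 0, -5.4], "spin": 0}, {"gripper": 0, "xyz": [0, 0, -5.4], "spin": 0}, {"gripper": 0, "xyz": [0, 0, -5.4], "spin": 0}, {"gripper": 0, "xyz": [0, 0, -5.4], "spin": 0}, {"gripper": 0, "xyz": [0, 0, -5.4], "spin": 0}], "newtons": 30}}

```text
time_s: 15.6
eef_pos: [0.432, 0.2514, 0.0602]
ee_rot: [-0.144, 0.99, 0.001, 0.001]
force: [-1.0, -0.7, 8.8]
gripper_width: 0.158
grasp_force: 30.0
```

>>> {"fn": "jog_arm", "kwargs": {"increments": [{"gripper": 0, "xyz": [0, 0, 0.2], "spin": 0}, {"gripper": 0, "xyz": [0, 0, 0.3], "spin": 0}, {"gripper": 0, "xyz": [0, 0, 0.3], "spin": 0}]}}

```text
time_s: 15.9
eef_pos: [0.4309, 0.2508, 0.0619]
ee_rot: [-0.145, 0.989, 0.0, 0.0]
force: [0.2, 0.5, -0.9]
gripper_width: 0.157
grasp_force: 30.0
```

>>> {"fn": "jog_arm", "kwargs": {"increments": [{"gripper": 0, "xyz": [0, 0, 0.7], "spin": 0}, {"gripper": 0, "xyz": [0, 0, 1.4], "spin": 0}, {"gripper": 0, "xyz": [0, 0, 2.1], "spin": 0}, {"gripper": 0, "xyz": [0, 0, 2.8], "spin": 0}, {"gripper": 0, "xyz": [0, 0, 3.5], "spin": 0}, {"gripper": 0, "xyz": [0, 0, 4.2], "spin": 0}, {"gripper": 0, "xyz": [0, 0, 4.9], "spin": 0}, {"gripper": 0, "xyz": [0, 0, 5.6], "spin": 0}, {"gripper": 0, "xyz": [0, 0, 8], "spin": 0}, {"gripper": 0, "xyz": [0, 0, 11], "spin": 0}, {"gripper": 0, "xyz": [0, 0, 14], "spin": 0}, {"gripper": 0, "xyz": [0, 0, 15], "spin": 0}]}}

```text
time_s: 17.1
eef_pos: [0.4323, 0.2516, 0.2147]
ee_rot: [-0.145, 0.989, 0.001, 0.002]
force: [0.8, -0.3, -2.0]
gripper_width: 0.159
grasp_force: 30.0
```

>>> {"fn": "jog_arm", "kwargs": {"increments": [{"gripper": 0, "xyz": [1, -3, 0], "spin": -0.14}, {"gripper": 0, "xyz": [2.2, -7, 0], "spin": -0.28}, {"gripper": 0, "xyz": [3.4, -10.5, 0], "spin": -0.42}, {"gripper": 0, "xyz": [4.6, -14, 0], "spin": -0.56}, {"gripper": 0, "xyz": [5.8, -17.5, 0], "spin": -0.7}, {"gripper": 0, "xyz": [7, -21, 0], "spin": -0.84}, {"gripper": 0, "xyz": [8.2, -24.5, 0], "spin": -0.98}, {"gripper": 0, "xyz": [9.4, -28, 0], "spin": -1.12}, {"gripper": 0, "xyz": [10.6, -31.5, 0], "spin": -1.26}, {"gripper": 0, "xyz": [11.8, -35, 0], "spin": -1.4}, {"gripper": 0, "xyz": [12.9, -38.9, 0], "spin": -1.54}, {"gripper": 0, "xyz": [12.9, -38.9, 0], "spin": -1.67}]}}

```text
time_s: 18.3
eef_pos: [0.5598, -0.1448, 0.2115]
ee_rot: [0.642, 0.767, -0.001, 0.001]
force: [-0.5, -0.9, -0.5]
gripper_width: 0.159
grasp_force: 30.0
```

>>> {"fn": "jog_arm", "kwargs": {"increments": [{"gripper": 0, "xyz": [0, 0, -3], "spin": 0}, {"gripper": 0, "xyz": [0, 0, -5], "spin": 0}, {"gripper": 0, "xyz": [0, 0, -5], "spin": 0}, {"gripper": 0, "xyz": [0, 0, -5], "spin": 0}]}}

```text
time_s: 18.7
eef_pos: [0.5597, -0.1383, 0.1615]
ee_rot: [0.636, 0.771, -0.0, -0.0]
force: [0.4, -0.5, -0.3]
gripper_width: 0.161
grasp_force: 30.0
```

```bash
python3 - <<'E'
from h import *
s=snap('wrist','w7',scale=1.5); st=bot.get_state(); q=st['ee_rot'];print(st['eef_pos'],2*np.arctan2(q[1],q[0])-np.pi/2,st['force'],st['time_s'])
E
```

```text
[ 0.56029671 -0.13840965  0.16223499] 0.1908806921773334 [ 0.82355438  0.24479506 -1.36015598] 18.75
```

View pics/w7.png

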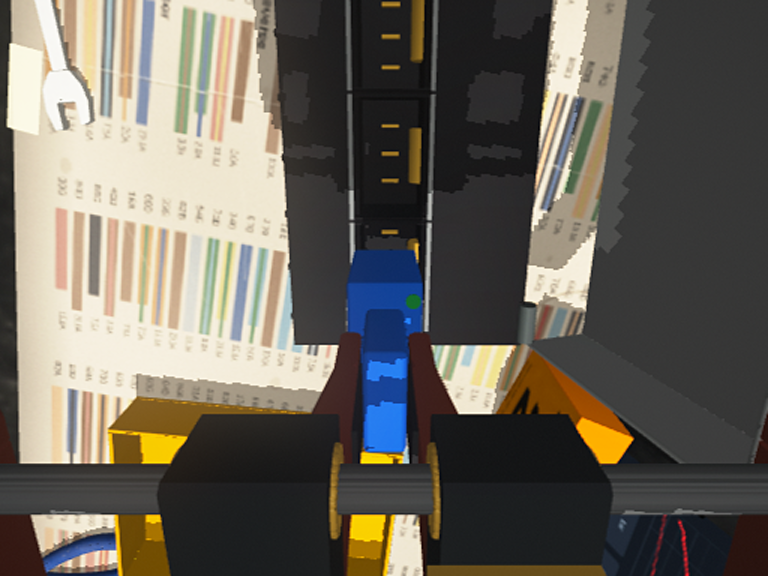

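```bash
python3 - <<'E'
from h import *
np.set_printoptions(precision=4,suppress=True)
p=pts('w7',0,0,1.5,[(348,91),(434,91),(432,220),(350,220)],.067)[:,:2]; m=p.mean(0)
print(p,m,np.linalg.norm(np.diff(p,axis=0),axis=1))
for y in(-.064,.064): print(m+y*np.array([-.188,.982]))
p=pts('w7',0,0,1.5,[(355,250),(417,250)],.106)[:,:2]; print('mod near bottom edge',p,p.mean(0),np.linalg.norm(p[1]-p[0]),p.mean(0)-.028*np.array([-.188,.982]))
p=pts('w7',0,0,1.5,[(349,281),(421,281)],.156)[:,:2]; print('mod near shoulder edge',p,p.mean(0),np.linalg.norm(p[1]-p[0]),p.mean(0)-.028*np.array([-.188,.982]))
E
```

```text
[[ 0.5231 -0.0466]
 [ 0.5645 -0.0386]
 [ 0.5774 -0.1012]
 [ 0.5348 -0.1094]] [ 0.5499 -0.074 ] [0.0421 0.064  0.0434]
[ 0.562  -0.1368]
[ 0.5379 -0.0111]
mod near bottom edge [[ 0.5407 -0.1147]
 [ 0.5686 -0.1094]] [ 0.5547 -0.1121] 0.028377175878813034 [ 0.5599 -0.1396]
mod near shoulder edge [[ 0.5413 -0.1132]
 [ 0.5667 -0.1083]] [ 0.554  -0.1108] 0.02589077016519637 [ 0.5593 -0.1383]
```

>>> {"fn": "jog_arm", "kwargs": {"increments": [{"gripper": 0, "xyz": [0.15, 0.18, -1], "spin": 0}, {"gripper": 0, "xyz": [0.15, 0.18, -2], "spin": 0}, {"gripper": 0, "xyz": [0.15, 0.18, -3], "spin": 0}, {"gripper": 0, "xyz": [0.15, 0.18, -4], "spin": 0}, {"gripper": 0, "xyz": [0.15, 0.18, -4.6], "spin": 0}, {"gripper": 0, "xyz": [0.15, 0.18, -5.2], "spin": 0}, {"gripper": 0, "xyz": [0.15, 0.18, -5.8], "spin": 0}, {"gripper": 0, "xyz": [0.15, 0.18, -6.2], "spin": 0}, {"gripper": 0, "xyz": [0.15, 0.18, -6.2], "spin": 0}]}}

```text
time_s: 19.65
eef_pos: [0.5603, -0.1368, 0.0991]
ee_rot: [0.637, 0.771, -0.001, -0.001]
force: [-2.3, 0.4, -0.7]
gripper_width: 0.158
grasp_force: 30.0
```

>>> {"fn": "jog_arm", "kwargs": {"increments": [{"gripper": 0, "xyz": [-0.05, 0, 0], "spin": 0}, {"gripper": 0, "xyz": [-0.05, 0, -0.6], "spin": 0}, {"gripper": 0, "xyz": [-0.05, 0, -1.2], "spin": 0}, {"gripper": 0, "xyz": [-0.05, 0, -1.8], "spin": 0}, {"gripper": 0, "xyz": [-0.05, 0, -2.3], "spin": 0}, {"gripper": 0, "xyz": [-0.05, 0, -2.6], "spin": 0}, {"gripper": 0, "xyz": [-0.05, 0, -2.7], "spin": 0}, {"gripper": 0, "xyz": [-0.05, 0, -2.7], "spin": 0}], "newtons": 50}}

```text
time_s: 20.45
eef_pos: [0.5605, -0.1363, 0.0733]
ee_rot: [0.637, 0.771, 0.0, -0.001]
force: [-7.6, 0.6, 11.8]
gripper_width: 0.158
grasp_force: 50.0
```

>>> {"fn": "jog_arm", "kwargs": {"increments": [{"gripper": 0, "xyz": [0, 0, -0.15], "spin": 0}, {"gripper": 0, "xyz": [0, 0, -0.3], "spin": 0}, {"gripper": 0, "xyz": [0, 0, -0.3], "spin": 0}]}}

```text
time_s: 20.75
eef_pos: [0.5606, -0.1364, 0.0732]
ee_rot: [0.637, 0.771, 0.001, -0.001]
force: [-18.1, 4.6, 42.3]
gripper_width: 0.156
grasp_force: 50.1
```

>>> {"fn": "jog_arm", "kwargs": {"increments": [{"gripper": 0, "xyz": [0, 0, 0.3], "spin": 0}, {"gripper": 0.4, "xyz": [0, 0, 0.3], "spin": 0}, {"gripper": 0.4, "xyz": [0, 0, 0.3], "spin": 0}, {"gripper": 0.4, "xyz": [0, 0, 0.3], "spin": 0}, {"gripper": 0.4, "xyz": [0, 0, 0.3], "spin": 0}, {"gripper": 0.4, "xyz": [0, 0, 4], "spin": 0}, {"gripper": 0.4, "xyz": [0, 0, 8], "spin": 0}, {"gripper": 0.4, "xyz": [0, 0, 12], "spin": 0}, {"gripper": 0.4, "xyz": [0, 0, 16], "spin": 0}]}}

```text
time_s: 21.65
eef_pos: [0.5611, -0.1364, 0.2312]
ee_rot: [0.636, 0.771, 0.0, 0.0]
force: [0.5, 0.9, -0.4]
gripper_width: 0.399
grasp_force: 0.0
```

```bash
python3 - <<'E'
from h import *
s=snap('wrist','w8'); st=bot.get_state(); print(st['eef_pos'],st['gripper_width'],st['force'],st['time_s'])
E
```

```text
[ 0.56450017 -0.13778923  0.23771791] 0.3988608330776154 [ 2.63666657 -1.14110585  4.20834408] 21.7
```

>>> {"fn": "jog_arm", "kwargs": {"increments": [{"gripper": 0.4, "xyz": [-1, 3, 0], "spin": 0.14}, {"gripper": 0.4, "xyz": [-2, 7, 0], "spin": 0.28}, {"gripper": 0.4, "xyz": [-3, 10.5, 0], "spin": 0.42}, {"gripper": 0.4, "xyz": [-4, 14, 0], "spin": 0.56}, {"gripper": 0.4, "xyz": [-5, 17.5, 0], "spin": 0.7}, {"gripper": 0.4, "xyz": [-6, 21, 0], "spin": 0.84}, {"gripper": 0.4, "xyz": [-7, 24.5, 0], "spin": 0.98}, {"gripper": 0.4, "xyz": [-8, 28, 0], "spin": 1.12}, {"gripper": 0.4, "xyz": [-9, 31.5, 0], "spin": 1.26}, {"gripper": 0.4, "xyz": [-10, 35, 0], "spin": 1.4}, {"gripper": 0.4, "xyz": [-10, 37, 0], "spin": 1.54}, {"gripper": 0.4, "xyz": [-10, 37, 0], "spin": 1.67}]}}

```text
time_s: 22.9
eef_pos: [0.4603, 0.2377, 0.2294]
ee_rot: [-0.15, 0.989, 0.001, 0.0]
force: [0.3, -0.5, -0.3]
gripper_width: 0.398
grasp_force: 0.0
```

```bash
python3 - <<'E'
from h import *
bot.snapshot('top');s=snap('wrist','w9'); st=bot.get_state(); q=st['ee_rot'];print(st['eef_pos'],2*np.arctan2(q[1],q[0])-np.pi/2,st['force'],st['time_s'])
a=np.load('pics/w8.npz')['frame'][:,:,::-1]; b=np.load('pics/w9.npz')['frame'][:,:,::-1]
A=cv2.resize(a[50:310,140:360],None,fx=1.8,fy=1.8,interpolation=2); B=cv2.resize(b[50:310,160:380],None,fx=1.8,fy=1.8,interpolation=2)
cv2.imwrite('pics/m9.png',np.hstack([A,B])); print(A.shape)
for P in([.4924,.2683,.09],): print((px('w9',P)-[160,50])*1.8)
E
```

```text
[0.46093227 0.23436493 0.22932978] 1.8634404879176896 [-0.2779426   0.02299329  0.70851078] 23.0
(468, 396, 3)
[214.10251778 291.34454987]
```

View pics/m9.png

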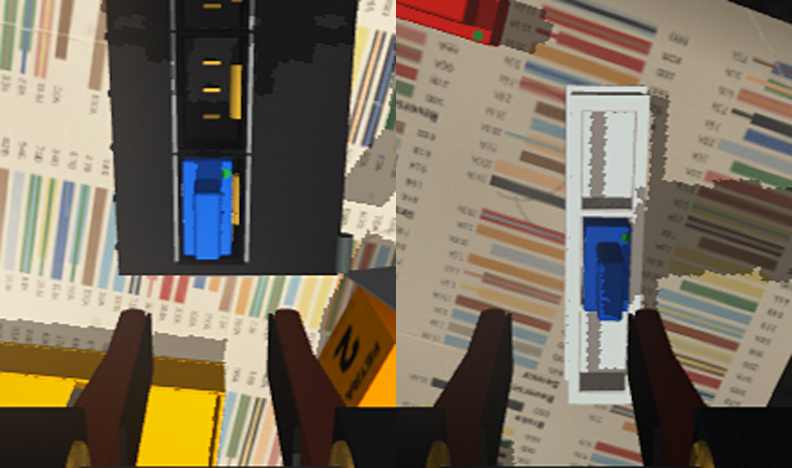

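Left half: the first new module sits home in its bay. Right half: the stand is upright with the remaining module, its rib at about (614,292).

>>> {"fn": "jog_arm", "kwargs": {"increments": [{"gripper": 0.4, "xyz": [3.1, 3.5, -3], "spin": 0}, {"gripper": 0.4, "xyz": [3.1, 3.5, -6], "spin": 0}, {"gripper": 0.4, "xyz": [3.1, 3.5, -10], "spin": 0}, {"gripper": 0.4, "xyz": [3.1, 3.5, -11.5], "spin": 0}, {"gripper": 0.4, "xyz": [3.1, 3.5, -11.5], "spin": 0}]}}

```text
time_s: 23.5
eef_pos: [0.4907, 0.2668, 0.112]
ee_rot: [-0.142, 0.99, -0.001, -0.002]
force: [-0.2, 1.1, 0.4]
gripper_width: 0.398
grasp_force: 0.0
```

```bash
python3 - <<'E'
from h import *
st=bot.get_state(); q=st['ee_rot'];print(st['eef_pos'],2*np.arctan2(q[1],q[0])-np.pi/2,st['time_s'])
p=pts('w9',160,50,1.8,[(207,263),(229,263),(227,320),(207,320)],.09); print(p,p.mean(0))
E
```

```text
[0.4906944  0.2668245  0.11202695] 1.8566429369673076 23.5
[[0.47754069 0.25879576 0.09      ]
 [0.47395242 0.27020357 0.09      ]
 [0.50635553 0.28022107 0.09      ]
 [0.50972303 0.26951789 0.09      ]] [0.49189291 0.26968457 0.09      ]
```

Measured rib (0.492, 0.2695); correct by (+0.1, +0.2) cm and grip.

>>> {"fn": "jog_arm", "kwargs": {"increments": [{"gripper": 0.4, "xyz": [0.1, 0.2, -1], "spin": 0.005}, {"gripper": 0.4, "xyz": [0.1, 0.2, -4], "spin": 0.005}, {"gripper": 0.4, "xyz": [0.1, 0.2, -5.1], "spin": 0.005}, {"gripper": 0.4, "xyz": [0.1, 0.2, -5.1], "spin": 0.005}, {"gripper": 0, "xyz": [0.1, 0.2, -5.1], "spin": 0.005}, {"gripper": 0, "xyz": [0.1, 0.2, -5.1], "spin": 0.005}, {"gripper": 0, "xyz": [0.1, 0.2, -5.1], "spin": 0.005}, {"gripper": 0, "xyz": [0.1, 0.2, -5.1], "spin": 0.005}, {"gripper": 0, "xyz": [0.1, 0.2, -5.1], "spin": 0.005}, {"gripper": 0, "xyz": [0.1, 0.2, -5.1], "spin": 0.005}, {"gripper": 0, "xyz": [0.1, 0.2, -5.1], "spin": 0.005}], "newtons": 30}}

```text
time_s: 24.6
eef_pos: [0.4936, 0.2709, 0.0646]
ee_rot: [-0.147, 0.989, 0.0, 0.001]
force: [-0.2, -0.7, 5.9]
gripper_width: 0.157
grasp_force: 30.0
```

>>> {"fn": "jog_arm", "kwargs": {"increments": [{"gripper": 0, "xyz": [0, 0, 0.2], "spin": 0}, {"gripper": 0, "xyz": [0, 0, 0.3], "spin": 0}, {"gripper": 0, "xyz": [0, 0, 0.3], "spin": 0}]}}

```text
time_s: 24.9
eef_pos: [0.4928, 0.2705, 0.0666]
ee_rot: [-0.147, 0.989, -0.0, -0.0]
force: [0.4, -0.9, -1.4]
gripper_width: 0.158
grasp_force: 30.0
```

>>> {"fn": "jog_arm", "kwargs": {"increments": [{"gripper": 0, "xyz": [0, 0, 0.7], "spin": 0}, {"gripper": 0, "xyz": [0, 0, 1.4], "spin": 0}, {"gripper": 0, "xyz": [0, 0, 2.1], "spin": 0}, {"gripper": 0, "xyz": [0, 0, 2.8], "spin": 0}, {"gripper": 0, "xyz": [0, 0, 3.5], "spin": 0}, {"gripper": 0, "xyz": [0, 0, 4.2], "spin": 0}, {"gripper": 0, "xyz": [0, 0, 4.9], "spin": 0}, {"gripper": 0, "xyz": [0, 0, 5.6], "spin": 0}, {"gripper": 0, "xyz": [0, 0, 8], "spin": 0}, {"gripper": 0, "xyz": [0, 0, 11], "spin": 0}, {"gripper": 0, "xyz": [0, 0, 14], "spin": 0}, {"gripper": 0, "xyz": [0, 0, 15], "spin": 0}]}}

```text
time_s: 26.1
eef_pos: [0.4944, 0.2713, 0.2199]
ee_rot: [-0.147, 0.989, 0.001, 0.002]
force: [0.3, -0.2, -0.4]
gripper_width: 0.155
grasp_force: 30.0
```

>>> {"fn": "jog_arm", "kwargs": {"increments": [{"gripper": 0, "xyz": [0.4, -3, 0], "spin": -0.14}, {"gripper": 0, "xyz": [0.8, -6, 0], "spin": -0.28}, {"gripper": 0, "xyz": [1.2, -9, 0], "spin": -0.42}, {"gripper": 0, "xyz": [1.6, -12, 0], "spin": -0.56}, {"gripper": 0, "xyz": [2, -15, 0], "spin": -0.7}, {"gripper": 0, "xyz": [2.4, -18, 0], "spin": -0.84}, {"gripper": 0, "xyz": [2.8, -20, 0], "spin": -0.98}, {"gripper": 0, "xyz": [3.2, -22, 0], "spin": -1.12}, {"gripper": 0, "xyz": [3.6, -24, 0], "spin": -1.26}, {"gripper": 0, "xyz": [4, -26, 0], "spin": -1.4}, {"gripper": 0, "xyz": [4.5, -28, 0], "spin": -1.54}, {"gripper": 0, "xyz": [4.5, -28.1, 0], "spin": -1.67}]}}

```text
time_s: 27.3
eef_pos: [0.5378, -0.0137, 0.2162]
ee_rot: [0.638, 0.77, -0.001, 0.0]
force: [-0.4, 0.3, -1.2]
gripper_width: 0.16
grasp_force: 30.0
```

>>> {"fn": "jog_arm", "kwargs": {"increments": [{"gripper": 0, "xyz": [0, 0, -3], "spin": 0}, {"gripper": 0, "xyz": [0, 0, -5], "spin": 0}, {"gripper": 0, "xyz": [0, 0, -5], "spin": 0}, {"gripper": 0, "xyz": [0, 0, -5], "spin": 0}]}}

```text
time_s: 27.7
eef_pos: [0.5377, -0.0106, 0.1665]
ee_rot: [0.635, 0.773, -0.001, -0.0]
force: [0.4, 0.8, -0.9]
gripper_width: 0.155
grasp_force: 30.0
```

```bash
python3 - <<'E'
from h import *
s=snap('wrist','w10',scale=1.5); st=bot.get_state(); q=st['ee_rot'];print(st['eef_pos'],2*np.arctan2(q[1],q[0])-np.pi/2,st['force'],st['time_s'])
E
```

```text
[ 0.53835621 -0.01055387  0.16721058] 0.19585982762004983 [ 0.03035967 -0.99970046 -1.22422968] 27.75
```

View pics/w10.png

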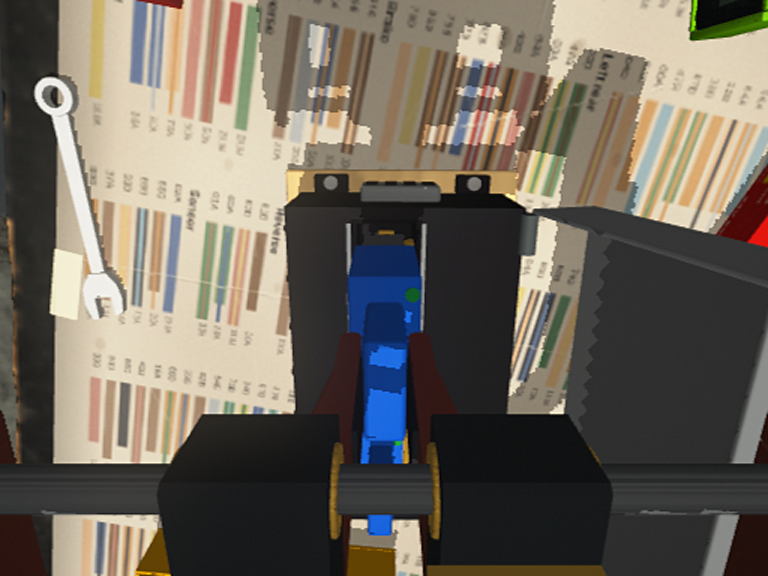

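The held module is over the front-left bay (mouth around (385,240)), lined up with the bay's edge lines.

>>> {"fn": "jog_arm", "kwargs": {"increments": [{"gripper": 0, "xyz": [-0.05, 0, -1], "spin": -0.005}, {"gripper": 0, "xyz": [-0.05, 0, -2], "spin": -0.005}, {"gripper": 0, "xyz": [-0.05, 0, -3], "spin": -0.005}, {"gripper": 0, "xyz": [-0.05, 0, -4], "spin": -0.005}, {"gripper": 0, "xyz": [-0.05, 0, -4.6], "spin": -0.005}, {"gripper": 0, "xyz": [-0.05, 0, -5.2], "spin": -0.005}, {"gripper": 0, "xyz": [-0.05, 0, -5.8], "spin": -0.005}, {"gripper": 0, "xyz": [-0.05, 0, -6.2], "spin": -0.005}, {"gripper": 0, "xyz": [-0.05, 0, -6.2], "spin": -0.005}]}}

```text
time_s: 28.65
eef_pos: [0.5366, -0.0107, 0.1041]
ee_rot: [0.637, 0.771, -0.001, -0.001]
force: [-1.7, -0.5, -1.4]
gripper_width: 0.158
grasp_force: 30.0
```

>>> {"fn": "jog_arm", "kwargs": {"increments": [{"gripper": 0, "xyz": [-0.05, 0, 0], "spin": 0}, {"gripper": 0, "xyz": [-0.05, 0, -0.6], "spin": 0}, {"gripper": 0, "xyz": [-0.05, 0, -1.2], "spin": 0}, {"gripper": 0, "xyz": [-0.05, 0, -1.8], "spin": 0}, {"gripper": 0, "xyz": [-0.05, 0, -2.3], "spin": 0}, {"gripper": 0, "xyz": [-0.05, 0, -2.6], "spin": 0}, {"gripper": 0, "xyz": [-0.05, 0, -2.8], "spin": 0}, {"gripper": 0, "xyz": [-0.05, 0, -2.8], "spin": 0}], "newtons": 50}}

```text
time_s: 29.45
eef_pos: [0.5365, -0.0104, 0.0776]
ee_rot: [0.637, 0.771, -0.0, -0.001]
force: [-9.8, -0.3, 17.3]
gripper_width: 0.158
grasp_force: 50.0
```

>>> {"fn": "jog_arm", "kwargs": {"increments": [{"gripper": 0, "xyz": [0, 0, -0.1], "spin": 0}, {"gripper": 0, "xyz": [0, 0, -0.15], "spin": 0}, {"gripper": 0, "xyz": [0, 0, -0.15], "spin": 0}]}}

```text
time_s: 29.75
eef_pos: [0.5366, -0.0105, 0.0776]
ee_rot: [0.637, 0.771, 0.001, -0.001]
force: [-13.9, 0.6, 34.2]
gripper_width: 0.156
grasp_force: 50.1
```

>>> {"fn": "jog_arm", "kwargs": {"increments": [{"gripper": 0, "xyz": [0, 0, 0.3], "spin": 0}, {"gripper": 0.4, "xyz": [0, 0, 0.3], "spin": 0}, {"gripper": 0.4, "xyz": [0, 0, 0.3], "spin": 0}, {"gripper": 0.4, "xyz": [0, 0, 0.3], "spin": 0}, {"gripper": 0.4, "xyz": [0, 0, 0.3], "spin": 0}, {"gripper": 0.4, "xyz": [0, 0, 4], "spin": 0}, {"gripper": 0.6, "xyz": [0, 0, 9], "spin": 0}, {"gripper": 0.6, "xyz": [0, 0, 14], "spin": 0}, {"gripper": 0.6, "xyz": [0, 0, 18], "spin": 0}, {"gripper": 0.6, "xyz": [0, 0, 22], "spin": 0}, {"gripper": 0.6, "xyz": [0, 0, 22], "spin": 0}]}}

```text
time_s: 30.85
eef_pos: [0.5403, -0.0107, 0.3006]
ee_rot: [0.637, 0.771, 0.004, 0.003]
force: [0.2, 0.2, -0.2]
gripper_width: 0.597
grasp_force: 0.0
```

>>> {"fn": "jog_arm", "kwargs": {"increments": [{"gripper": 0.6, "xyz": [0, -3, 0], "spin": 0.14}, {"gripper": 0.6, "xyz": [0, -4, 0], "spin": 0.28}, {"gripper": 0.6, "xyz": [0, -5, 0], "spin": 0.42}, {"gripper": 0.6, "xyz": [0, -6, 0], "spin": 0.56}, {"gripper": 0.6, "xyz": [0, -6, 0], "spin": 0.7}, {"gripper": 0.6, "xyz": [0, -6, 0], "spin": 0.84}, {"gripper": 0.6, "xyz": [0, -6, 0], "spin": 0.98}, {"gripper": 0.6, "xyz": [0, -6, 0], "spin": 1.12}, {"gripper": 0.6, "xyz": [0, -6, 0], "spin": 1.26}, {"gripper": 0.6, "xyz": [0, -6, 0], "spin": 1.4}, {"gripper": 0.6, "xyz": [0, -6, 0], "spin": 1.54}, {"gripper": 0.6, "xyz": [0, -6, 0], "spin": 1.565}]}}

```text
time_s: 32.05
eef_pos: [0.5368, -0.0704, 0.2943]
ee_rot: [-0.094, 0.996, 0.0, -0.0]
force: [0.7, 0.5, -1.5]
gripper_width: 0.597
grasp_force: 0.0
```

```bash
python3 - <<'E'
from h import *
s=snap('wrist','w11');snap('scene','s11'); st=bot.get_state(); q=st['ee_rot'];print(st['eef_pos'],2*np.arctan2(q[1],q[0])-np.pi/2,st['force'],st['time_s'])
a=np.load('pics/w11.npz')['frame'][:,:,::-1]; b=np.load('pics/s11.npz')['frame'][:,:,::-1]
cv2.imwrite('pics/m11.png',np.hstack([cv2.resize(a[60:300,130:390],(420,388),interpolation=2),cv2.resize(b[100:340,160:400],(380,388),interpolation=2)]))
E
```

```text
[ 0.5368694  -0.07045744  0.29456932] 1.7533328678491475 [-0.08576662  0.48214471  0.33170266] 32.15
```

View pics/m11.png

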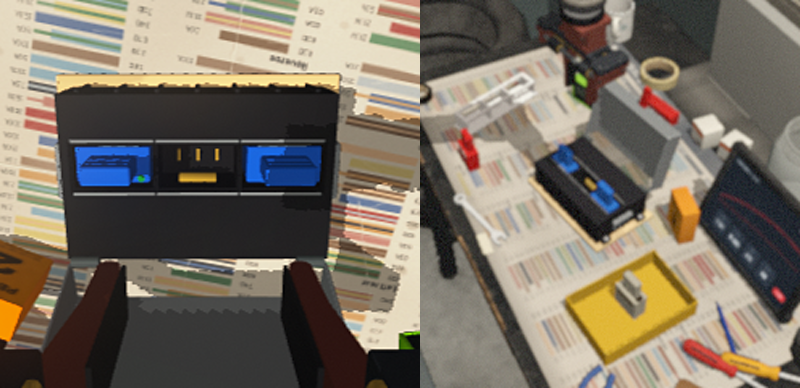

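Both blue modules sit level in the outer bays; the old one stands in the tray and the stand is upright and empty. Now fetch the tab.

>>> {"fn": "jog_arm", "kwargs": {"increments": [{"gripper": 0.6, "xyz": [5, 0.8, 0.5], "spin": 0}, {"gripper": 0.6, "xyz": [10, 1.6, 0.5], "spin": 0}, {"gripper": 0.6, "xyz": [14, 2.4, 0.5], "spin": 0}, {"gripper": 0.6, "xyz": [17.3, 2.8, 0.5], "spin": 0}, {"gripper": 0.6, "xyz": [17.3, 2.8, 0.5], "spin": 0}, {"gripper": 0.6, "xyz": [17.3, 2.8, -4], "spin": 0}, {"gripper": 0.6, "xyz": [17.3, 2.8, -7], "spin": 0}, {"gripper": 0.6, "xyz": [17.3, 2.8, -9], "spin": 0}, {"gripper": 0.6, "xyz": [17.3, 2.8, -10.2], "spin": 0}, {"gripper": 0.6, "xyz": [17.3, 2.8, -10.2], "spin": 0}]}}

```text
time_s: 33.15
eef_pos: [0.7086, -0.0424, 0.1916]
ee_rot: [-0.092, 0.996, 0.0, -0.002]
force: [0.3, 0.4, -0.3]
gripper_width: 0.599
grasp_force: 0.0
```

>>> {"fn": "jog_arm", "kwargs": {"increments": [{"gripper": 0, "xyz": [0, 0, 0], "spin": 0}, {"gripper": 0, "xyz": [0, 0, 0], "spin": 0}, {"gripper": 0, "xyz": [0, 0, 0], "spin": 0}, {"gripper": 0, "xyz": [0, 0, 0], "spin": 0}, {"gripper": 0, "xyz": [0, 0, 0], "spin": 0}, {"gripper": 0, "xyz": [0, 0, 0], "spin": 0}, {"gripper": 0, "xyz": [0, 0, 0], "spin": 0}, {"gripper": 0, "xyz": [0, 0, 0], "spin": 0}, {"gripper": 0, "xyz": [0, 0, 0], "spin": 0}, {"gripper": 0, "xyz": [0, 0, 0], "spin": 0}], "newtons": 15}}

```text
time_s: 34.15
eef_pos: [0.7103, -0.0428, 0.1937]
ee_rot: [-0.092, 0.996, -0.0, 0.0]
force: [1.2, -1.3, 5.6]
gripper_width: 0.199
grasp_force: 15.0
```

>>> {"fn": "jog_arm", "kwargs": {"increments": [{"gripper": 0, "xyz": [-0.8, -0.15, 0.3], "spin": 0}, {"gripper": 0, "xyz": [-1.9, -0.3, 0.7], "spin": 0}, {"gripper": 0, "xyz": [-2.9, -0.5, 1.1], "spin": 0}, {"gripper": 0, "xyz": [-4.0, -0.7, 1.4], "spin": 0}, {"gripper": 0, "xyz": [-5.2, -0.9, 1.7], "spin": 0}, {"gripper": 0, "xyz": [-6.4, -1.2, 1.8], "spin": 0}, {"gripper": 0, "xyz": [-7.5, -1.4, 1.8], "spin": 0}, {"gripper": 0, "xyz": [-8.7, -1.6, 1.8], "spin": 0}, {"gripper": 0, "xyz": [-9.9, -1.8, 1.7], "spin": 0}, {"gripper": 0, "xyz": [-11.1, -2.1, 1.5], "spin": 0}, {"gripper": 0, "xyz": [-12.3, -2.3, 1.2], "spin": 0}, {"gripper": 0, "xyz": [-13.4, -2.5, 0.9], "spin": 0}]}}

```text
time_s: 35.35
eef_pos: [0.5754, -0.0685, 0.2022]
ee_rot: [-0.092, 0.996, -0.001, 0.0]
force: [4.9, -4.3, -1.9]
gripper_width: 0.205
grasp_force: 15.0
```

>>> {"fn": "jog_arm", "kwargs": {"increments": [{"gripper": 0, "xyz": [-1.1, -0.2, -0.5], "spin": 0}, {"gripper": 0, "xyz": [-2.2, -0.4, -1.0], "spin": 0}, {"gripper": 0, "xyz": [-3.2, -0.6, -1.6], "spin": 0}, {"gripper": 0, "xyz": [-4.2, -0.8, -2.2], "spin": 0}, {"gripper": 0, "xyz": [-5.2, -1.0, -3.0], "spin": 0}, {"gripper": 0, "xyz": [-6.1, -1.1, -3.8], "spin": 0}, {"gripper": 0, "xyz": [-6.9, -1.3, -4.7], "spin": 0}, {"gripper": 0, "xyz": [-7.6, -1.4, -5.6], "spin": 0}, {"gripper": 0, "xyz": [-8.3, -1.6, -6.7], "spin": 0}, {"gripper": 0, "xyz": [-8.9, -1.7, -7.7], "spin": 0}, {"gripper": 0, "xyz": [-9.4, -1.8, -8.8], "spin": 0}, {"gripper": 0, "xyz": [-9.8, -1.9, -9.9], "spin": 0}]}}

```text
time_s: 36.55
eef_pos: [0.4767, -0.0874, 0.1026]
ee_rot: [-0.092, 0.996, -0.0, -0.001]
force: [1.5, -5.2, 1.5]
gripper_width: 0.203
grasp_force: 15.0
```

>>> {"fn": "jog_arm", "kwargs": {"increments": [{"gripper": 0, "xyz": [-0.3, 0, -0.8], "spin": 0}, {"gripper": 0, "xyz": [-0.5, -0.1, -1.6], "spin": 0}, {"gripper": 0, "xyz": [-0.6, -0.1, -2.2], "spin": 0}, {"gripper": 0, "xyz": [-0.6, -0.1, -2.4], "spin": 0}, {"gripper": 0, "xyz": [-0.6, -0.1, -2.4], "spin": 0}]}}

```text
time_s: 37.05
eef_pos: [0.4711, -0.0885, 0.0795]
ee_rot: [-0.092, 0.996, -0.0, -0.0]
force: [-1.1, -5.3, 8.8]
gripper_width: 0.203
grasp_force: 15.0
```

>>> {"fn": "jog_arm", "kwargs": {"increments": [{"gripper": 0, "xyz": [0, 0, -0.3], "spin": 0}, {"gripper": 0, "xyz": [0, 0, -0.4], "spin": 0}, {"gripper": 0, "xyz": [0, 0, -0.4], "spin": 0}]}}

```text
time_s: 37.35
eef_pos: [0.4722, -0.0883, 0.0763]
ee_rot: [-0.092, 0.996, -0.0, 0.001]
force: [-0.2, -5.3, 15.5]
gripper_width: 0.2
grasp_force: 15.0
```

>>> {"fn": "jog_arm", "kwargs": {"increments": [{"gripper": 0.6, "xyz": [0, 0, 0], "spin": 0}, {"gripper": 0.6, "xyz": [0, 0, 0], "spin": 0}, {"gripper": 0.6, "xyz": [0, 0, 0], "spin": 0}, {"gripper": 0.6, "xyz": [0, 0, 0], "spin": 0}, {"gripper": 0.6, "xyz": [0, 0, 0], "spin": 0}, {"gripper": 0.6, "xyz": [-1, 0, 5], "spin": 0}, {"gripper": 0.6, "xyz": [-1, 0, 10], "spin": 0}, {"gripper": 0.6, "xyz": [-1, 0, 15], "spin": 0}, {"gripper": 0.6, "xyz": [-1, 0, 15], "spin": 0}]}}

```text
time_s: 38.25
eef_pos: [0.4656, -0.088, 0.231]
ee_rot: [-0.092, 0.996, 0.0, 0.005]
force: [0.8, -0.2, -0.3]
gripper_width: 0.602
grasp_force: 0.0
```

```bash
python3 - <<'E'
from h import *
s=snap('wrist','w12'); snap('scene','s12'); st=bot.get_state(); print(st['eef_pos'],st['force'],st['time_s'])
a=np.load('pics/w12.npz')['frame'][:,:,::-1]; b=np.load('pics/w1.npz')['frame'][:,:,::-1]
c=np.load('pics/s12.npz')['frame'][:,:,::-1]
cv2.imwrite('pics/m12.png',np.hstack([cv2.resize(a[120:290,120:400],(400,243),interpolation=2),cv2.resize(c[120:330,130:390],(400,323),interpolation=2)[:243]]))
cv2.imwrite('pics/m12.png',np.hstack([cv2.resize(a[120:300,120:400],(400,257),interpolation=2),cv2.resize(c[120:340,140:400],(304,257),interpolation=2)]))
E
```

```text
[ 0.4626044  -0.08716422  0.22615735] [-0.24749906  0.50162791 -0.21699623] 38.35
```

View pics/m12.png

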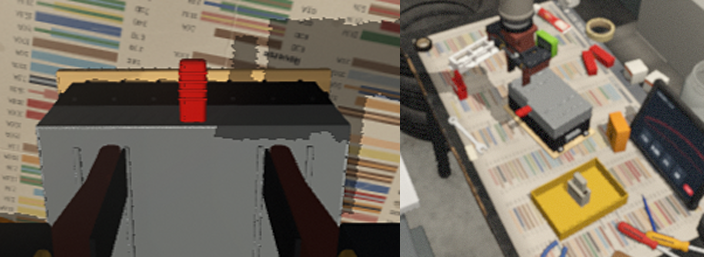

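The cover looks shut, the tab at (193,90) as at the start. I'll confirm with a light press from above on the tab with shut fingers (top at 102 mm when shut).

>>> {"fn": "jog_arm", "kwargs": {"increments": [{"gripper": 0, "xyz": [0.8, -0.1, -3], "spin": 0}, {"gripper": 0, "xyz": [0.8, -0.1, -6], "spin": 0}, {"gripper": 0, "xyz": [0.8, -0.1, -9], "spin": 0}, {"gripper": 0, "xyz": [0.8, -0.1, -10], "spin": 0}, {"gripper": 0, "xyz": [0.8, -0.1, -10], "spin": 0}, {"gripper": 0, "xyz": [0.8, -0.1, -10], "spin": 0}, {"gripper": 0, "xyz": [0.8, -0.1, -10], "spin": 0}, {"gripper": 0, "xyz": [0.8, -0.1, -10], "spin": 0}, {"gripper": 0, "xyz": [0.8, -0.1, -10], "spin": 0}, {"gripper": 0, "xyz": [0.8, -0.1, -10], "spin": 0}, {"gripper": 0, "xyz": [0.8, -0.1, -10], "spin": 0}, {"gripper": 0, "xyz": [0.8, -0.1, -10], "spin": 0}]}}

```text
time_s: 39.55
eef_pos: [0.47, -0.0884, 0.1253]
ee_rot: [-0.092, 0.996, 0.0, 0.0]
force: [1.2, 0.4, 0.1]
gripper_width: -0.002
grasp_force: 0.0
```

>>> {"fn": "jog_arm", "kwargs": {"increments": [{"gripper": 0, "xyz": [0, 0, -1], "spin": 0}, {"gripper": 0, "xyz": [0, 0, -1.8], "spin": 0}, {"gripper": 0, "xyz": [0, 0, -2.2], "spin": 0}, {"gripper": 0, "xyz": [0, 0, -2.4], "spin": 0}, {"gripper": 0, "xyz": [0, 0, -2.4], "spin": 0}]}}

```text
time_s: 40.05
eef_pos: [0.4693, -0.0884, 0.102]
ee_rot: [-0.092, 0.996, 0.001, -0.001]
force: [-7.2, 1.7, 22.0]
gripper_width: 0.002
grasp_force: 11.1
```

Contact at exactly 0.102 m with 22 N, so the cover is on its stop. Retreat and hand in.

>>> {"fn": "jog_arm", "kwargs": {"increments": [{"gripper": 0, "xyz": [-0.5, 0, 5], "spin": 0}, {"gripper": 0, "xyz": [-0.5, 0, 10], "spin": 0}, {"gripper": 0, "xyz": [-0.5, 0, 15], "spin": 0}, {"gripper": 0, "xyz": [-0.5, 0, 18], "spin": 0}, {"gripper": 0, "xyz": [-0.5, 0, 18], "spin": 0}, {"gripper": 0, "xyz": [-0.5, 0, 18], "spin": 0}, {"gripper": 0, "xyz": [-0.5, 0, 18], "spin": 0}]}}

```text
time_s: 40.75
eef_pos: [0.464, -0.0883, 0.2796]
ee_rot: [-0.092, 0.996, 0.0, -0.001]
force: [-0.6, -0.7, 0.5]
gripper_width: 0.008
grasp_force: 0.0
```

```bash
python3 -c "
from station import bot
print(bot.get_state()['eef_pos']); print(bot.finish_job())"
```

```text
[ 0.46404652 -0.08826379  0.27960546]
the job is handed in; nothing more can be done
None
```

I handed the job in at about 41 s: the one blown module is in the scrap tray, both new blue modules are pressed home in the outer bays, the cover is fully shut, the stand is upright, and I did not touch the battery meter or fuse carton.

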